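# Load the can coder and switch it on with the key

## Robot

A 6-joint arm with a two-finger parallel gripper is mounted at the origin on the work surface. World frame = base frame: x ahead of the robot, y to its left, z up, the work surface at z = 0. Lengths are in m, angles in rad, forces in N, time in s.
With the tool pointing down it reaches from about 0.25 to 0.775 m from the base axis. Payload 4 kg.
Tool frame: the origin (TCP) lies on the centre line of the jaws, within the pads' length; the fingertips stand 17 mm ahead of it and the grasp point (between the pads) lies 2 mm behind it; z points along the fingers, y is the line along which they close (so a half turn about z gives the same grasp; the last joint's range is limited). The gripper opens to 94 mm and grips with 3 to 60 N. Pads are 16 mm wide; open, the fingers measure 119 mm over their backs; the gripper's body (75 mm by 177 mm) begins 78 mm behind the grasp point.
Start: joints at [-1.371, 0.087, 1.371, -0, 1.684, -0.103], TCP at [0.164, -0.525, 0.223] pointing down, gripper open.
Joint ranges: [-3.1, 3.1], [-0.76, 2.03], [0.27, 2.55], [-1.08, 4.22], [0.17, 2.65], [-2.57, 2.57]. Speed limits (rad/s): [2.79, 2.79, 3.14, 3.14, 3.14, 3.14].

## Interface

Orientations are given as [roll, pitch, yaw] about the fixed x, y, z axes, in that order (R = Rz(yaw) Ry(pitch) Rx(roll)).
In Python, from bench import robot gives the robot as it stands.
- The arm moves only by the tool servo_tool, never from a script. Its argument "plan" is a list of rows, each a list of 7 numbers: the shift along the tool's x, y, z normalised to -1 to 1, where 1 is 0.1 m, then the turn, a rotation vector about the tool's x, y, z normalised to -1 to 1, where 1 is pi/2 rad, then the finger opening in mm, from 0 to 94. In form: [[x, y, z, ax, ay, az, gripper], ...]. A call has 1 to 12 rows; each row is the pose to reach, as a shift and turn from the pose commanded when the call began, along the tool's axes at that moment; what a row does not reach only later rows make up. A row lasts 1/12 s, in which the tool goes at most 41.7 mm and 7.16 degrees, less where a joint would pass 70% of its speed; a pose out of reach is approached as far as the arm can. A call with a number of a shift or a turn outside -1 to 1 is refused whole. A call with a gripper value outside its range is refused whole. The fingers move at their own pace and stop on an object; the grip force is fixed at half the most. Time passes only in rows, so rows that repeat a pose let the fingers close. It gives the time, the measured TCP pose, the force, the opening and the grip force at its end, in the units of the state.
- robot.get_obs(): the state, without advancing time (a new reading comes with each control period).
- robot.snapshot(name): name is "side" or "top" or "wrist"; returns the picture (420x560x3 uint8, red, green, blue); there is no depth.
- robot.camera_params(name): a dict with "camera_matrix" (3x3 intrinsics, pixels), "distortion" ([k1, k2, p1, p2, k3] as OpenCV has them; the pictures are not rectified), "rvec" (rotation vector, rad) and "tvec" (3), from world to camera coordinates, as OpenCV has them; the wrist camera has in their place "tool_from_camera" (4x4, takes a point from camera to tool coordinates, whose origin is the TCP and whose axes are the flange's). Camera axes: x right, y down, z forward; pixel columns grow to the right and rows downward; lengths in m; the calibration is good to about 2 mm. A picture is of the moment at which its call begins: read the wrist's pose just before it. camera_params takes no time and is no camera call.
- robot.close_job(): hands the job in; it is judged then, once.
Trained networks look in the newest picture that a camera, given by its name, has taken for a name from the list of things; names that differ only in an ending like _2 or _b are one class to them, and where a whole thing is asked for, a point or a joint stands for the part that bears it (a point fixed in the world has none). Each returns a list of dicts, best first, with "conf" (0 to 1); they miss things now and then, are a little off and sometimes report something else, mostly with a low value. They report only what shows in the picture. A call takes as long as a camera call.
- robot.find_in(thing, camera): "extent" ([centre column, centre row, width, height] in pixels, round what is visible of it).
The state is a dict: "time": time; "joint_positions": joint angles; "qvel": joint speeds; "joint_torque": joint torques, N m; "tool_pos": TCP position; "ee_rot": TCP orientation; "wrist_force": force on the tool from outside, world axes, zero at the start; "wrist_torque": the same for the moment, N m; "width": finger opening in m; "finger_force": force on a finger pad.
Only numpy, scipy, OpenCV 4.12 (cv2) and the standard library are available. Lean on these libraries where they do the work, as an engineer would, in place of code of your own. Each camera call takes 0.05 s, during which the arm holds its last target. There are 200 camera calls.

## Task

Lay every plain gold can on its side in a nest of the coding fixture, one can to a nest, lying fully down between the end stops (any nest, either end first). Only when all are in, take the red key from its rest, push it fully home into the slot of the yellow key switch and turn it clockwise (seen from above) a quarter turn to its stop, leaving the key in. Leave the white tub, the black-labelled can and the brush where they are.

Things in the scene. Friction and masses are not known exactly. Their poses are not given: they have to be found in the camera images.
- can1: plain gold tin can, diameter 54 mm, height 88 mm, 140 to 280 g, at first standing upright on the table right of the robot's midline; may be absent. Origin at its centre (mid-height, on the axis); z is the can's axis, towards the ring-pull end.
- can2: plain gold tin can, diameter 54 mm, height 88 mm, 140 to 280 g, at first standing upright on the table right of the robot's midline; may be absent. Origin at its centre (mid-height, on the axis); z is the can's axis, towards the ring-pull end.
- can3: plain gold tin can, diameter 54 mm, height 88 mm, 140 to 280 g, at first standing upright on the table right of the robot's midline; may be absent. Origin at its centre (mid-height, on the axis); z is the can's axis, towards the ring-pull end.
- can4: plain gold tin can, diameter 54 mm, height 88 mm, 140 to 280 g, at first standing upright on the table right of the robot's midline; may be absent. Origin at its centre (mid-height, on the axis); z is the can's axis, towards the ring-pull end.
- fixture: coding fixture, fixed: aluminium base plate 200 (x) x 270 (y) x 12 mm with four blue V-shaped nests, two by two, their troughs along the fixture's y; between the two pairs a grey print bar, y from -12 to 12 mm, top at 52 mm. Origin at the centre of its underside. A blue end stop, 44 mm wide, top at 48 mm, closes each nest's outer end.
- nest1 (a point): where the centre of a can lies when it rests on its side in this nest: (-55, -64, 54) mm in the fixture's frame. The can's axis then lies along the fixture's y, either way round, free to shift 8 mm. The nest is a 90-degree V, 104 mm long between the print bar and the end stop, its lips 44 mm apart at height 38 mm: narrower than a can, so both flanks of a lying can stay free.
- nest2 (a point): where the centre of a can lies when it rests on its side in this nest: (-55, 64, 54) mm in the fixture's frame. The can's axis then lies along the fixture's y, either way round, free to shift 8 mm. The nest is a 90-degree V, 104 mm long between the print bar and the end stop, its lips 44 mm apart at height 38 mm: narrower than a can, so both flanks of a lying can stay free.
- nest3 (a point): where the centre of a can lies when it rests on its side in this nest: (55, -64, 54) mm in the fixture's frame. The can's axis then lies along the fixture's y, either way round, free to shift 8 mm. The nest is a 90-degree V, 104 mm long between the print bar and the end stop, its lips 44 mm apart at height 38 mm: narrower than a can, so both flanks of a lying can stay free.
- nest4 (a point): where the centre of a can lies when it rests on its side in this nest: (55, 64, 54) mm in the fixture's frame. The can's axis then lies along the fixture's y, either way round, free to shift 8 mm. The nest is a 90-degree V, 104 mm long between the print bar and the end stop, its lips 44 mm apart at height 38 mm: narrower than a can, so both flanks of a lying can stay free.
- switch: yellow key switch box, fixed, 70 x 70 x 40 mm, with a steel rotor block 37 x 29 mm on top that rises from 40 to 62 mm. Origin at the centre of its underside.
- slot (a point): centre of the mouth of the slot in the top of the rotor, 62 mm above the table; turns with the rotor: x along the slot's long side, z up. The slot is 17 x 9 mm and 20 mm deep.
- rotor (a joint): angle of the rotor, rad: 0 to 0.15 at the start (off), grows clockwise seen from above to its stop at 1.45 (on). Light friction (0.06 N m), stays where it is left. At 0 the slot's long side is along the switch's x.
- key_rest: black block 50 x 50 x 30 mm, fixed, with a 17 x 9 mm hole 20 mm deep, long side along its x, in which the key stands. Origin at the centre of its underside.
- key: steel key with a red grip, 66 mm long, 40 g, upright in its rest. Origin at the centre of the blade's tip, z up along the key, x along the wide side. Blade 14 (x) x 6 (y) mm from z = 6 to 26, tip 11 x 3.5 mm below; red grip 36 (x) x 10 (y) mm from z = 26 to 66, to be pinched across y. It goes 20 mm deep into the slot, tip on its floor, either way round, with some 10 degrees of play.
- tub: white plastic tub, diameter 68, height 75 mm, bystander; origin at the centre of its underside.
- labelled_can: can with black and red label, diameter 54, height 88 mm, bystander; origin at its centre.
- brush: brush lying on the table, bystander; origin under its middle, x along it.

How it is judged:
On the way, in this order (a step that is already met when the one before it is completed fails the run):
1. every gold can lies in a nest, and the switch is still off (((distance between can1 and nest1 below 0.014 m and angle between the z axis of can1 and the y axis of fixture, either way round below 0.15 rad) or (distance between can1 and nest2 below 0.014 m and angle between the z axis of can1 and the y axis of fixture, either way round below 0.15 rad) or (distance between can1 and nest3 below 0.014 m and angle between the z axis of can1 and the y axis of fixture, either way round below 0.15 rad) or (distance between can1 and nest4 below 0.014 m and angle between the z axis of can1 and the y axis of fixture, either way round below 0.15 rad)) and ((distance between can2 and nest1 below 0.014 m and angle between the z axis of can2 and the y axis of fixture, either way round below 0.15 rad) or (distance between can2 and nest2 below 0.014 m and angle between the z axis of can2 and the y axis of fixture, either way round below 0.15 rad) or (distance between can2 and nest3 below 0.014 m and angle between the z axis of can2 and the y axis of fixture, either way round below 0.15 rad) or (distance between can2 and nest4 below 0.014 m and angle between the z axis of can2 and the y axis of fixture, either way round below 0.15 rad)) and ((distance between can3 and nest1 below 0.014 m and angle between the z axis of can3 and the y axis of fixture, either way round below 0.15 rad) or (distance between can3 and nest2 below 0.014 m and angle between the z axis of can3 and the y axis of fixture, either way round below 0.15 rad) or (distance between can3 and nest3 below 0.014 m and angle between the z axis of can3 and the y axis of fixture, either way round below 0.15 rad) or (distance between can3 and nest4 below 0.014 m and angle between the z axis of can3 and the y axis of fixture, either way round below 0.15 rad)) and ((distance between can4 and nest1 below 0.014 m and angle between the z axis of can4 and the y axis of fixture, either way round below 0.15 rad) or (distance between can4 and nest2 below 0.014 m and angle between the z axis of can4 and the y axis of fixture, either way round below 0.15 rad) or (distance between can4 and nest3 below 0.014 m and angle between the z axis of can4 and the y axis of fixture, either way round below 0.15 rad) or (distance between can4 and nest4 below 0.014 m and angle between the z axis of can4 and the y axis of fixture, either way round below 0.15 rad)) and value of joint rotor below 0.6 rad), for 0.3 s.
2. the key is in the slot and turned on (horizontal distance between key and slot below 0.006 m and z of key in the frame of slot below -0.014 m and angle between key's own z axis and vertical below 0.2 rad and value of joint rotor above 1.2 rad), for 0.2 s.
At the end, for the whole second after the job is handed in: Every gold can lies in a nest (centre within 14 mm of the nest point, axis within 0.15 rad of the nest's), the key is in the slot (within 6 mm of the axis, at least 14 mm deep, within 0.2 rad of upright), the rotor is past 1.2 rad, and all is at rest (all of step 2 and ((distance between can1 and nest1 below 0.014 m and angle between the z axis of can1 and the y axis of fixture, either way round below 0.15 rad) or (distance between can1 and nest2 below 0.014 m and angle between the z axis of can1 and the y axis of fixture, either way round below 0.15 rad) or (distance between can1 and nest3 below 0.014 m and angle between the z axis of can1 and the y axis of fixture, either way round below 0.15 rad) or (distance between can1 and nest4 below 0.014 m and angle between the z axis of can1 and the y axis of fixture, either way round below 0.15 rad)) and ((distance between can2 and nest1 below 0.014 m and angle between the z axis of can2 and the y axis of fixture, either way round below 0.15 rad) or (distance between can2 and nest2 below 0.014 m and angle between the z axis of can2 and the y axis of fixture, either way round below 0.15 rad) or (distance between can2 and nest3 below 0.014 m and angle between the z axis of can2 and the y axis of fixture, either way round below 0.15 rad) or (distance between can2 and nest4 below 0.014 m and angle between the z axis of can2 and the y axis of fixture, either way round below 0.15 rad)) and ((distance between can3 and nest1 below 0.014 m and angle between the z axis of can3 and the y axis of fixture, either way round below 0.15 rad) or (distance between can3 and nest2 below 0.014 m and angle between the z axis of can3 and the y axis of fixture, either way round below 0.15 rad) or (distance between can3 and nest3 below 0.014 m and angle between the z axis of can3 and the y axis of fixture, either way round below 0.15 rad) or (distance between can3 and nest4 below 0.014 m and angle between the z axis of can3 and the y axis of fixture, either way round below 0.15 rad)) and ((distance between can4 and nest1 below 0.014 m and angle between the z axis of can4 and the y axis of fixture, either way round below 0.15 rad) or (distance between can4 and nest2 below 0.014 m and angle between the z axis of can4 and the y axis of fixture, either way round below 0.15 rad) or (distance between can4 and nest3 below 0.014 m and angle between the z axis of can4 and the y axis of fixture, either way round below 0.15 rad) or (distance between can4 and nest4 below 0.014 m and angle between the z axis of can4 and the y axis of fixture, either way round below 0.15 rad)) and linear speed of each of can1, can2, can3, can4, key below 0.03 m/s); the robot touches nothing.
It fails at once if the white tub is pushed more than 3 cm (distance of tub from where it was at the start of the episode above 0.03 m).
It fails at once if the black-labelled can is pushed more than 3 cm (distance of labelled_can from where it was at the start of the episode above 0.03 m).
It fails at once if the brush is pushed more than 3 cm (distance of brush from where it was at the start of the episode above 0.03 m).
Of can1, can2, can3, can4 only 3 to 4 are there at a start; the rules pass over those that are not, and their reading is None.
At some moment in a run one of can1, can2, can3, can4 may be knocked a few centimetres aside while the robot is not near it.
It also fails if it takes over 210 s, if anything falls off the work surface, if the arm or the gripper's body presses on something with over 40 N, if the wrist force passes 120 N, or if a joint passes its speed limit or range.

## Working session

There is one attempt and no reset: what is moved stays moved. The work goes in short steps, Python scripts to look and compute and a tool call to move; the robot and the scene stay as the last step left them, time stands still between calls to the robot, and variables do not carry over. Pictures are saved under pics/ and viewed, at most 15 in all, crops included, and the job is handed in when it is done.

Besides the shell and the picture viewer there is one more tool, called after "Call:" as name(argument=value, ...) on one line, values as JSON. servo_tool: Moves the arm, as the interface text tells. Scaled input: -1 to 1 covers 0.1 m each way for a shift and pi/2 rad each way for a turn. Its arguments: {"type":"object","properties":{"plan":{"type":"array","items":{"type":"array","items":{"type":"number"}}}},"required":["plan"]}

```bash
ls; mkdir -p pics
cat > h.py <<'E'
import numpy as np, cv2
from scipy.spatial.transform import Rotation as R
from bench import robot
def cam(name, obs=None):
    p=robot.camera_params(name); K=np.array(p["camera_matrix"],float); D=np.array(p["distortion"],float)
    if name=="wrist":
        o=obs or robot.get_obs(); T=np.eye(4); T[:3,:3]=R.from_euler('xyz',o["ee_rot"]).as_matrix(); T[:3,3]=o["tool_pos"]
        M=np.linalg.inv(T@np.array(p["tool_from_camera"])); 
    else:
        M=np.eye(4); M[:3,:3]=cv2.Rodrigues(np.array(p["rvec"],float))[0]; M[:3,3]=np.ravel(p["tvec"])
    return K,D,M
def px2w(c,uv,z):
    K,D,M=c; q=cv2.undistortPoints(np.array([[uv]],float),K,D)[0,0]
    Ri=M[:3,:3].T; o=-Ri@M[:3,3]; d=Ri@np.array([q[0],q[1],1]); return o+d*(z-o[2])/d[2]
def w2px(c,P):
    K,D,M=c; return cv2.projectPoints(np.atleast_2d(np.array(P,float)),cv2.Rodrigues(M[:3,:3])[0],M[:3,3],K,D)[0][:,0]
def snap(name,fn=None):
    o=robot.get_obs(); im=robot.snapshot(name)
    if fn: cv2.imwrite("pics/"+fn,im[:,:,::-1])
    return im,cam(name,o)
def rel(target,rpy):
    "shift/turn in servo units from current pose"
    o=robot.get_obs(); A=R.from_euler('xyz',o["ee_rot"]); 
    s=A.inv().apply(np.array(target)-o["tool_pos"])/0.1; t=(A.inv()*R.from_euler('xyz',rpy)).as_rotvec()/(np.pi/2)
    return np.round(s,3),np.round(t,3)
E
cat > a.py <<'E'
from h import *
np.set_printoptions(precision=3,suppress=True)
print(robot.get_obs())
for n in ["top","side"]:
    im,c=snap(n,n+"0.png")
    print(n,"campos",-c[2][:3,:3].T@c[2][:3,3])
    for t in ["can1","fixture","switch","key_rest","key","tub","labelled_can","brush"]:
        for d in robot.find_in(t,n)[:6]:
            if d["conf"]>.3: print(t,round(d["conf"],2),np.round(d["extent"]),px2w(c,d["extent"][:2],{"can1":.088,"labelled_can":.088,"tub":.075,"fixture":.03,"key":.04}.get(t,.03)))
E
python3 a.py
```

```text
pics
{'time': 0.0, 'joint_positions': array([-1.371,  0.088,  1.372, -0.   ,  1.684, -0.103]), 'qvel': array([ 0.001,  0.   , -0.002, -0.   , -0.   ,  0.   ]), 'joint_torque': array([  0.001, -34.018, -30.242,   0.072,   0.033,  -0.   ]), 'tool_pos': array([ 0.164, -0.524,  0.221]), 'ee_rot': array([-3.139, -0.   ,  0.303]), 'wrist_force': array([ 0.393, -1.091, -0.979]), 'wrist_torque': array([ 0.052, -0.074,  0.007]), 'finger_force': 0.0, 'width': 0.0936749091057891}
top campos [0.463 0.006 1.282]
can1 0.94 [388. 237.  23.  19.] [ 0.456 -0.327  0.088]
can1 0.6 [330. 194.  17.  20.] [ 0.583 -0.155  0.088]
can1 0.56 [334. 232.  20.  21.] [ 0.47  -0.165  0.088]
can1 0.46 [224. 205.  92.  72.] [0.551 0.161 0.088]
fixture 0.75 [223. 205.  91.  74.] [0.555 0.173 0.03 ]
key_rest 0.76 [331. 169.  19.  16.] [ 0.668 -0.167  0.03 ]
tub 0.62 [151. 246.  29.  23.] [0.428 0.383 0.075]
labelled_can 0.95 [159. 188.  28.  21.] [0.601 0.357 0.088]
brush 0.97 [407. 188.  17.  63.] [ 0.609 -0.408  0.03 ]
side campos [ 0.162 -0.839  0.78 ]
can1 0.9 [320. 327.  35.  52.] [ 0.437 -0.372  0.088]
can1 0.64 [329. 248.  26.  44.] [ 0.55  -0.198  0.088]
can1 0.56 [294. 269.  30.  49.] [ 0.457 -0.223  0.088]
fixture 0.57 [269. 187. 114.  78.] [0.548 0.128 0.03 ]
switch 0.75 [341. 210.  41.  32.] [ 0.674 -0.036  0.03 ]
key_rest 0.63 [371. 250.  34.  24.] [ 0.664 -0.191  0.03 ]
key_rest 0.59 [330. 246.  24.  46.] [ 0.586 -0.141  0.03 ]
key 0.57 [370. 237.  21.  19.] [ 0.679 -0.161  0.04 ]
tub 0.77 [198. 150.  21.  29.] [0.416 0.317 0.075]
labelled_can 0.72 [257. 135.  16.  40.] [0.586 0.302 0.088]
brush 0.65 [407. 338.  92.  44.] [ 0.598 -0.426  0.03 ]
```

Run:
```python
import cv2
t=cv2.imread("pics/top0.png")[120:330,110:450]; cv2.imwrite("pics/t0.png",cv2.resize(t,(800,494),interpolation=cv2.INTER_CUBIC))
t=cv2.imread("pics/side0.png")[110:380,150:490]; cv2.imwrite("pics/s0.png",cv2.resize(t,(755,600),interpolation=cv2.INTER_CUBIC))
```

```text
(no output)
```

View pics/t0.png

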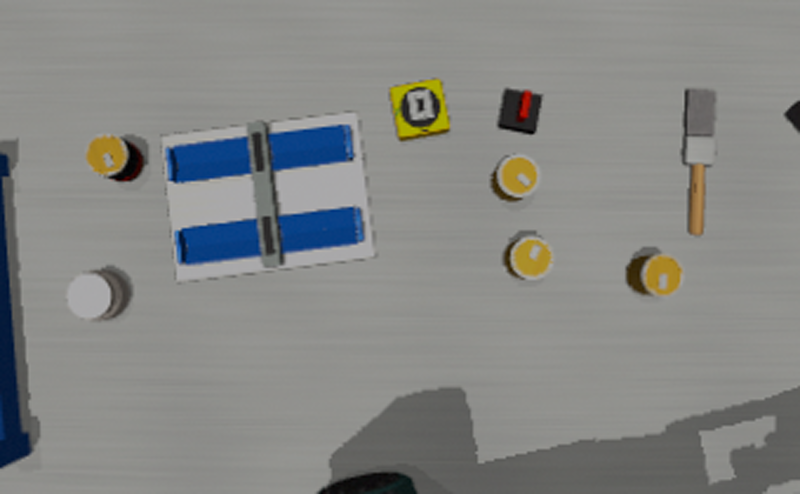

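View pics/s0.png

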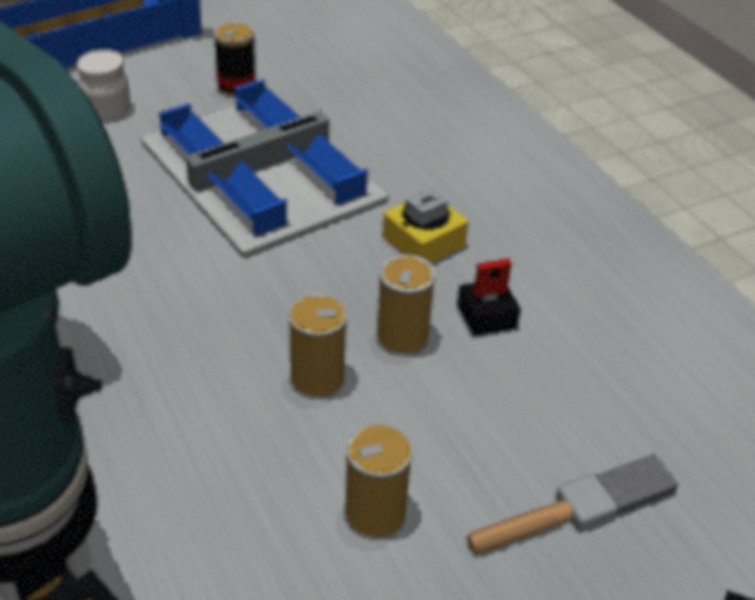

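Top view: three plain gold cans with tops at crop px (519,175), (531,257) and (661,274). The fixture corners are near (162,136), (357,113), (374,256) and (178,281). The switch is at (420,108) and the red key at (524,105). The labelled can and the tub are to the left, the brush to the right. The side view agrees: three cans, with the key standing in its rest.

```bash
cat >> h.py <<'E'
np.set_printoptions(precision=3,suppress=True)
def cans(im,c,z=.088):
    h=cv2.cvtColor(im,cv2.COLOR_RGB2HSV); m=((h[...,0]>12)&(h[...,0]<28)&(h[...,1]>140)&(h[...,2]>140)).astype(np.uint8)
    m=cv2.morphologyEx(m,cv2.MORPH_CLOSE,np.ones((5,5)))
    n,l,st,ct=cv2.connectedComponentsWithStats(m)
    return [(st[i,4],ct[i],px2w(c,ct[i],z)) for i in range(1,n) if st[i,4]>60]
E
python3 - <<'E'
from h import *
im=cv2.imread("pics/top0.png")[:,:,::-1].copy(); c=cam("top")
for x in cans(im,c): print(x)
f=lambda p:(p[0]/2.353+110,p[1]/2.353+120)
P=[px2w(c,f(p),.012)[:2] for p in [(162,136),(357,113),(374,256),(178,281)]]
print(P, "ctr",np.mean(P,0),"lens",[np.linalg.norm(P[i]-P[i-1]) for i in range(4)],"yaw",[np.degrees(np.arctan2(*( (P[a]-P[b])[::-1]))) for a,b in [(1,2),(0,3)]],[np.degrees(np.arctan2(*( (P[a]-P[b])[::-1])))-90 for a,b in [(0,1),(3,2)]])
print("switch",px2w(c,f((420,108)),.04),"slot",px2w(c,f((420,106)),.062))
print("switch edge yaw",[px2w(c,f(p),.04) for p in [(390,87),(441,79),(451,132),(398,140)]])
print("rest",[px2w(c,f(p),.03) for p in [(504,89),(543,97),(536,132),(499,125)]], "key", px2w(c,f((528,93)),.066),px2w(c,f((522,119)),.066))
print("handle of brush",px2w(c,f((697,232)),.01),px2w(c,f((700,90)),.01))
print(robot.camera_params("wrist"))
E
```

```text
(np.int32(69), array([ 0.957, 69.174]), array([0.995, 0.91 , 0.088]))
(np.int32(190), array([154.453, 185.316]), array([0.609, 0.372, 0.088]))
(np.int32(166), array([330.38 , 194.036]), array([ 0.584, -0.156,  0.088]))
(np.int32(173), array([335.89 , 229.052]), array([ 0.479, -0.171,  0.088]))
(np.int32(182), array([391.478, 236.566]), array([ 0.457, -0.339,  0.088]))
[array([0.642, 0.317]), array([0.674, 0.052]), array([0.481, 0.029]), array([0.447, 0.292])] ctr [0.561 0.172] lens [np.float64(0.19740843302400096), np.float64(0.26627543068270065), np.float64(0.1944615095516238), np.float64(0.2650242143577766)] yaw [np.float64(7.005184579495341), np.float64(7.3702257290866475)] [np.float64(6.8143383692295885), np.float64(7.449673537033576)]
switch [ 0.676 -0.032  0.04 ] slot [ 0.675 -0.031  0.062]
switch edge yaw [array([0.704, 0.008, 0.04 ]), array([ 0.715, -0.06 ,  0.04 ]), array([ 0.644, -0.073,  0.04 ]), array([ 0.633, -0.003,  0.04 ])]
rest [array([ 0.704, -0.145,  0.03 ]), array([ 0.694, -0.197,  0.03 ]), array([ 0.646, -0.187,  0.03 ]), array([ 0.656, -0.138,  0.03 ])] key [ 0.692 -0.172  0.066] [ 0.658 -0.164  0.066]
handle of brush [ 0.514 -0.411  0.01 ] [ 0.71  -0.419  0.01 ]
{'camera_matrix': array([[371.655,   0.   , 281.957],
       [  0.   , 371.655, 216.184],
       [  0.   ,   0.   ,   1.   ]]), 'distortion': array([-0.016,  0.   ,  0.   ,  0.   ,  0.   ]), 'tool_from_camera': array([[ 0.   , -0.97 , -0.242,  0.07 ],
       [ 1.   , -0.   ,  0.   , -0.   ],
       [-0.   , -0.242,  0.97 , -0.161],
       [ 0.   ,  0.   ,  0.   ,  1.   ]])}
```

Call:
servo_tool(plan=[[0,0,-0.8,0,0,-0.889,94],[0,0,-0.8,0,0,-0.889,94],[0,0,-0.8,0,0,-0.889,94],[0,0,-0.8,0,0,-0.889,94],[0,0,-0.8,0,0,-0.889,94],[0,0,-0.8,0,0,-0.889,94],[0,0,-0.8,0,0,-0.889,94],[0,0,-0.8,0,0,-0.889,94],[0,0,-0.8,0,0,-0.889,94],[0,0,-0.8,0,0,-0.889,94],[0,0,-0.8,0,0,-0.889,94],[0,0,-0.8,0,0,-0.889,94]])

```text
time: 1.9
tool_pos: [0.164, -0.525, 0.3025]
ee_rot: [3.142, 0.0, 1.702]
wrist_force: [0.1, 0.5, 0.3]
width: 0.0941
finger_force: 0.0
```

Call:
servo_tool(plan=[[0.65,0.93,0,0,0,0,94],[0.65,0.93,0,0,0,0,94],[0.65,0.93,0,0,0,0,94]])

```text
time: 2.15
tool_pos: [0.2492, -0.4471, 0.3025]
ee_rot: [3.141, -0.0, 1.696]
wrist_force: [1.2, -0.4, 1.2]
width: 0.0941
finger_force: 0.0
```

Call:
servo_tool(plan=[[0.65,0.93,0,0,0,0,94],[0.65,0.93,0,0,0,0,94],[0.65,0.93,0,0,0,0,94]])

```text
time: 2.4
tool_pos: [0.3336, -0.37, 0.3028]
ee_rot: [3.14, 0.0, 1.698]
wrist_force: [-0.7, -0.2, 0.2]
width: 0.094
finger_force: 0.0
```

Call:
servo_tool(plan=[[0.65,0.93,0,0,0,0,94],[0.65,0.93,0,0,0,0,94],[0.65,0.93,0,0,0,0,94]])

```text
time: 2.65
tool_pos: [0.4176, -0.2935, 0.3028]
ee_rot: [3.14, -0.0, 1.698]
wrist_force: [-0.3, -1.7, 0.3]
width: 0.094
finger_force: 0.0
```

Call:
servo_tool(plan=[[0.65,0.93,0,0,0,0,94],[0.65,0.93,0,0,0,0,94],[0.65,0.93,0,0,0,0,94],[0.65,0.93,0,0,0,0,94],[0.65,0.93,0,0,0,0,94]])

```text
time: 3.07
tool_pos: [0.5003, -0.2184, 0.3021]
ee_rot: [-3.141, -0.0, 1.701]
wrist_force: [-0.2, -0.5, 0.2]
width: 0.0944
finger_force: 0.0
```

Run:
```python
from h import *
im,c=snap("wrist","w1.png")
for x in cans(im,c): print(x)
im,c=snap("top")
for x in cans(im,c): print(x)
print(robot.get_obs()["joint_positions"])
```

```text
(np.int32(539), array([453.343,  43.801]), array([ 0.641, -0.056,  0.088]))
(np.int32(223), array([272.892, 128.39 ]), array([ 0.483, -0.155,  0.088]))
(np.int32(77), array([ 1.065, 69.584]), array([0.994, 0.91 , 0.088]))
(np.int32(188), array([154.436, 185.351]), array([0.609, 0.372, 0.088]))
(np.int32(69), array([ 14.551, 186.957]), array([0.605, 0.825, 0.088]))
(np.int32(164), array([330.329, 194.061]), array([ 0.584, -0.155,  0.088]))
(np.int32(141), array([336.894, 229.518]), array([ 0.478, -0.174,  0.088]))
[-0.519  0.076  1.226 -0.001  1.84  -0.646]
```

View pics/w1.png

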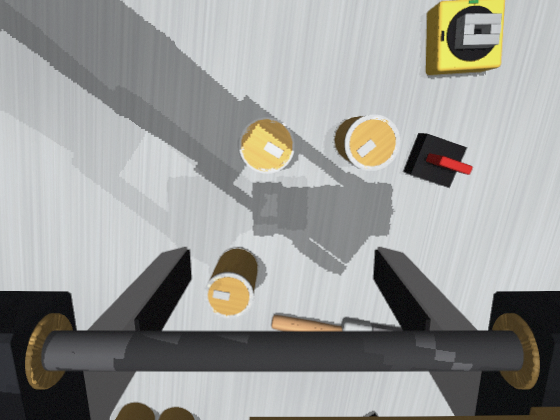

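The wrist view shows the three can tops at px (268,147), (370,142) and (230,296). The switch is at (470,35) with its slot visible, and the key is at (450,163). The brush is at the bottom.

Run:
```python
from h import *
c=cam("wrist")
for p in [(268,145),(371,141),(230,296)]: print(px2w(c,p,.088))
print("rest corners",[px2w(c,p,.03) for p in [(422,133),(471,147),(455,188),(404,172)]])
print("key",px2w(c,(430,157),.066),px2w(c,(470,170),.066), "slot",px2w(c,(481,30),.062))
im=cv2.imread("pics/w1.png");h=cv2.cvtColor(im,cv2.COLOR_BGR2HSV)
print(h[130,260],h[150,385],h[300,245],h[160,300])
```

```text
[ 0.479 -0.173  0.088]
[ 0.58  -0.156  0.088]
[ 0.457 -0.341  0.088]
rest corners [array([ 0.651, -0.141,  0.03 ]), array([ 0.71 , -0.149,  0.03 ]), array([ 0.703, -0.198,  0.03 ]), array([ 0.639, -0.187,  0.03 ])]
key [ 0.651 -0.165  0.066] [ 0.697 -0.173  0.066] slot [ 0.676 -0.035  0.062]
[ 25 124 236] [ 19 139 224] [ 19 139 220] [102   6 215]
```

Call:
servo_tool(plan=[[0.68,0.445,0.6,0,0,0,80],[0.68,0.445,0.6,0,0,0,80],[0.68,0.445,0.6,0,0,0,80]])

```text
time: 3.42
tool_pos: [0.5341, -0.145, 0.2395]
ee_rot: [-3.139, -0.003, 1.697]
wrist_force: [-0.1, -0.2, 0.2]
width: 0.0805
finger_force: 0.0
```

Call:
servo_tool(plan=[[0.68,0.445,0.3,0,-0.5,0,80],[0.68,0.445,0.5,0,-0.5,0,80],[0.68,0.445,0.7,0,-0.5,0,80],[0.68,0.445,0.8,0,-0.5,0,80],[0.68,0.445,0.9,0,-0.5,0,80],[0.68,0.445,1.0,0,-0.5,0,80],[0.68,0.445,1.0,0,-0.5,0,80],[0.68,0.445,1.0,0,-0.5,0,80],[0.68,0.445,1.0,0,-0.5,0,80]])

```text
time: 4.17
tool_pos: [0.5702, -0.0742, 0.1424]
ee_rot: [-3.141, 0.785, 1.698]
wrist_force: [-1.0, 0.3, 0.7]
width: 0.0798
finger_force: 0.0
```

```bash
cat >> h.py <<'E'
YAW=np.radians(97.2)
def rpy(t,yaw=YAW): return (R.from_euler('z',yaw)*R.from_euler('x',np.pi)*R.from_euler('y',np.radians(t))).as_euler('xyz')
E
python3 - <<'E'
from h import *
o=robot.get_obs(); print(o["joint_positions"],o["tool_pos"],o["ee_rot"],rpy(-45))
im,c=snap("wrist","w2.png")
print("A tcp",rel([.582,-.157,.055],rpy(-45)), w2px(c,[.582,-.156,.088]))
E
```

```text
[ 0.187  0.218  1.584 -0.791  1.45   0.206] [ 0.57  -0.074  0.142] [-3.141  0.785  1.698] [3.142 0.785 1.696]
A tcp (array([0.037, 0.005, 1.215]), array([ 0.001, -0.   , -0.001])) [[283.488 250.559]]
```

View pics/w2.png

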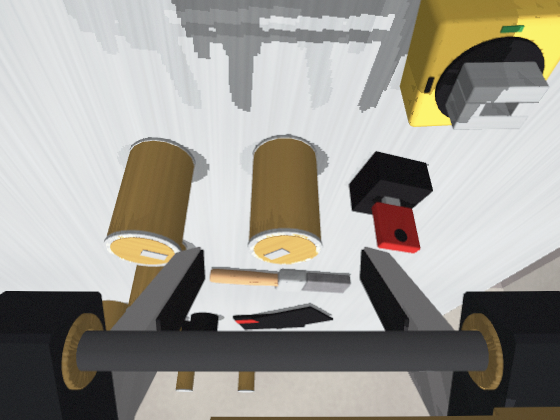

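The can's top is at (285,249), against a prediction of (283,250). The fingers straddle it, so I go in.

Call:
servo_tool(plan=[[0.02,0.01,0.4,0,0,0,80],[0.03,0.01,0.7,0,0,0,80],[0.04,0.01,1.0,0,0,0,80],[0.04,0.01,1.0,0,0,0,80]])

```text
time: 4.55
tool_pos: [0.5776, -0.145, 0.0662]
ee_rot: [-3.135, 0.784, 1.696]
wrist_force: [-1.4, 0.0, -0.8]
width: 0.0801
finger_force: 0.0
```

Call:
servo_tool(plan=[[0,0,0.2,0,0,0,80],[0,0,0.2,0,0,0,80],[0,0,0.2,0,0,0,30],[0,0,0.2,0,0,0,30],[0,0,0.2,0,0,0,30],[0,0,0.2,0,0,0,30],[0,0,0.2,0,0,0,30],[0,0,0.2,0,0,0,30]])

```text
time: 5.22
tool_pos: [0.5827, -0.1539, 0.0561]
ee_rot: [3.139, 0.786, 1.698]
wrist_force: [-0.9, 3.3, 4.5]
width: 0.0533
finger_force: 30.0
```

Call:
servo_tool(plan=[[-0.2,0,-0.2,0,0,0,30],[-0.5,0,-0.5,0,0,0,30],[-0.8,0,-0.8,0,0,0,30],[-1,0,-1,0,0,0,30],[-1,0,-1,0,0,0,30]])

```text
time: 5.63
tool_pos: [0.5854, -0.1544, 0.2055]
ee_rot: [3.12, 0.789, 1.685]
wrist_force: [1.6, -0.6, 0.1]
width: 0.0536
finger_force: 30.0
```

Call:
servo_tool(plan=[[-0.3,0,-0.3,0,0,0,30],[-0.4,0,-0.4,0,0,0,30],[-0.4,0,-0.4,0,0.5,0,30],[-0.4,0,-0.4,0,0.5,0,30],[-0.4,0,-0.4,0,0.5,0,30],[-0.4,0,-0.4,0,0.5,0,30],[-0.4,0,-0.4,0,0.5,0,30],[-0.4,0,-0.4,0,0.5,0,30],[-0.4,0,-0.4,0,0.5,0,30],[-0.4,0,-0.4,0,0.5,0,30]])

```text
time: 6.47
tool_pos: [0.582, -0.1575, 0.2513]
ee_rot: [-3.14, -0.0, 1.694]
wrist_force: [-0.7, 0.9, -1.7]
width: 0.0535
finger_force: 30.0
```

Run:
```python
from h import *
o=robot.get_obs(); print(o["joint_positions"],o["tool_pos"],o["ee_rot"],o["width"])
for n in [[.4995,.2166],[.516,.0897],[.6255,.103]]: print(rel(n+[.25],rpy(0)))
```

```text
[-0.358  0.204  1.182 -0.     1.757 -0.481] [ 0.582 -0.157  0.251] [-3.14  -0.     1.694] 0.05350921306598783
(array([ 3.814, -0.359,  0.015]), array([-0.001, -0.   , -0.002]))
(array([ 2.534, -0.351,  0.015]), array([-0.001, -0.   , -0.002]))
(array([2.531, 0.752, 0.013]), array([-0.001, -0.   , -0.002]))
```

Call:
servo_tool(plan=[[0.95,-0.09,0,0,0,0,30],[0.95,-0.09,0,0,0,0,30],[0.95,-0.09,0,0,0,0,30]])

```text
time: 6.72
tool_pos: [0.5597, -0.0565, 0.2521]
ee_rot: [-3.141, -0.002, 1.703]
wrist_force: [0.1, -0.6, -1.2]
width: 0.0534
finger_force: 30.0
```

Call:
servo_tool(plan=[[0.95,-0.09,0,0,0,0,30],[0.95,-0.09,0,0,0,0,30],[0.95,-0.09,0,0,0,0,30]])

```text
time: 6.97
tool_pos: [0.5382, 0.037, 0.2525]
ee_rot: [-3.141, -0.002, 1.705]
wrist_force: [-0.3, -0.9, -1.6]
width: 0.0536
finger_force: 30.0
```

Call:
servo_tool(plan=[[0.95,-0.09,0,0,0,0,30],[0.95,-0.09,0,0,0,0,30],[0.95,-0.09,0,0,0,0,30]])

```text
time: 7.22
tool_pos: [0.517, 0.1298, 0.2524]
ee_rot: [-3.141, -0.002, 1.705]
wrist_force: [0.5, -0.1, -0.8]
width: 0.0536
finger_force: 30.0
```

Call:
servo_tool(plan=[[0.95,-0.09,0,0,0.5,0,30],[0.95,-0.09,0,0,0.5,0,30],[0.95,-0.09,0,0,0.5,0,30],[0.95,-0.09,0,0,0.5,0,30],[0.95,-0.09,0,0,0.5,0,30],[0.95,-0.09,0,0,0.5,0,30],[0.95,-0.09,0,0,0.5,0,30],[0.95,-0.09,0,0,0.5,0,30],[0.95,-0.09,0,0,0.5,0,30]])

```text
time: 7.97
tool_pos: [0.4976, 0.2172, 0.2516]
ee_rot: [-3.139, -0.783, 1.696]
wrist_force: [-0.3, 0.2, -1.3]
width: 0.0533
finger_force: 30.0
```

Run:
```python
from h import *
o=robot.get_obs(); print(o["joint_positions"],o["tool_pos"],o["ee_rot"],o["width"])
for z in [.15,.058]: print(rel([.4995,.2166,z],rpy(45)))
im,c=snap("wrist","w3.png")
print(w2px(c,[[.498,.2286,.054],[.5145,.1016,.054],[.624,.115,.054],[.6076,.242,.054]]))
```

```text
[-0.138  0.062  1.533  0.762  1.741 -0.206] [0.498 0.217 0.252] [-3.139 -0.783  1.696] 0.05332416831749652
(array([-0.723,  0.019,  0.714]), array([-0.002,  0.001, -0.   ]))
(array([-1.372,  0.021,  1.366]), array([-0.002,  0.001, -0.   ]))
[[283.902 343.645]
 [284.629 514.44 ]
 [427.588 514.707]
 [401.193 344.087]]
```

View pics/w3.png

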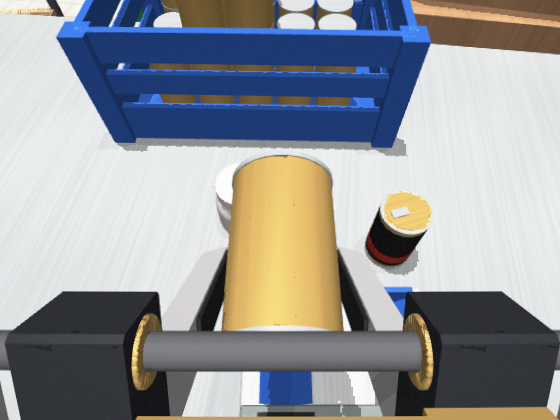

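The can is level and held square. The blue nest shows directly below between the fingers at about (285,385). Lowering.

Call:
servo_tool(plan=[[-0.3,0.01,0.3,0,0,0,30],[-0.6,0.02,0.6,0,0,0,30],[-0.8,0.02,0.8,0,0,0,30],[-1.0,0.02,1.0,0,0,0,30],[-1.0,0.02,1.0,0,0,0,30]])

```text
time: 8.43
tool_pos: [0.4961, 0.2188, 0.106]
ee_rot: [-3.128, -0.784, 1.692]
wrist_force: [-1.6, -0.5, -1.5]
width: 0.0537
finger_force: 30.0
```

Call:
servo_tool(plan=[[-0.1,0,0.1,0,0,0,30],[-0.2,0,0.2,0,0,0,30],[-0.26,0,0.26,0,0,0,30],[-0.3,0,0.3,0,0,0,30],[-0.33,0,0.33,0,0,0,30],[-0.36,0,0.36,0,0,0,30],[-0.36,0,0.36,0,0,0,30]])

```text
time: 9.02
tool_pos: [0.4995, 0.218, 0.06]
ee_rot: [-3.141, -0.785, 1.699]
wrist_force: [-0.7, -0.4, -1.7]
width: 0.0532
finger_force: 30.0
```

Call:
servo_tool(plan=[[-0.02,0,0.02,0,0,0,30],[-0.03,0,0.03,0,0,0,30],[-0.03,0,0.03,0,0,0,30]])

```text
time: 9.27
tool_pos: [0.5, 0.2181, 0.0564]
ee_rot: [3.141, -0.785, 1.7]
wrist_force: [0.6, -0.2, -0.9]
width: 0.0535
finger_force: 30.0
```

Run:
```python
from h import *
o=robot.get_obs(); print(o["tool_pos"],o["wrist_force"],o["wrist_torque"])
```

```text
[0.5   0.218 0.056] [ 0.638 -0.174 -0.903] [-0.502 -0.234 -0.049]
```

Slightly lower still, stopping at contact.

Call:
servo_tool(plan=[[-0.01,0,0.01,0,0,0,30],[-0.02,0,0.02,0,0,0,30],[-0.02,0,0.02,0,0,0,30]])

```text
time: 9.52
tool_pos: [0.5003, 0.2182, 0.056]
ee_rot: [3.139, -0.788, 1.702]
wrist_force: [-1.7, -2.8, 7.8]
width: 0.0535
finger_force: 30.0
```

Call:
servo_tool(plan=[[0,0,0,0,0,0,78],[0,0,0,0,0,0,78],[0,0,0,0,0,0,78],[0,0,0,0,0,0,78],[0,0,-0.3,0,0,0,78],[0,0,-0.6,0,0,0,78],[0,0,-0.9,0,0,0,78],[0,0,-0.9,0,0,0,78]])

```text
time: 10.18
tool_pos: [0.5112, 0.1522, 0.1209]
ee_rot: [3.13, -0.783, 1.704]
wrist_force: [0.4, 0.4, 1.0]
width: 0.0783
finger_force: 0.0
```

Call:
servo_tool(plan=[[0.4,0,-0.4,0,-0.1,0,78],[0.7,0,-0.9,0,-0.2,0,78],[0.7,0,-0.9,0,-0.5,0,78],[0.7,0,-0.9,0,-0.5,0,78],[0.7,0,-0.9,0,-0.5,0,78],[0.7,0,-0.9,0,-0.5,0,78],[0.7,0,-0.9,0,-0.5,0,78],[0.7,0,-0.9,0,-0.5,0,78],[0.7,0,-0.9,0,-0.5,0,78]])

```text
time: 10.93
tool_pos: [0.5089, 0.1421, 0.229]
ee_rot: [-3.14, -0.001, 1.702]
wrist_force: [-0.7, -0.7, 0.2]
width: 0.0779
finger_force: 0.0
```

```bash
cat > look.py <<'E'
from h import *
o=robot.get_obs(); print(o["joint_positions"],o["tool_pos"],o["ee_rot"])
im,c=snap("top","topL.png")
for x in cans(im,c): print(x)
for x in cans(im,c,.07)[1:3]: pass
E
python3 look.py
python3 - <<'E'
from h import *
print(rel([.468,-.089,.14],rpy(0)))
E
```

```text
[0.164 0.039 1.409 0.001 1.696 0.034] [0.509 0.142 0.229] [-3.14  -0.001  1.702]
(np.int32(74), array([ 1.014, 69.514]), array([0.994, 0.91 , 0.088]))
(np.int32(189), array([154.413, 185.317]), array([0.609, 0.372, 0.088]))
(np.int32(63), array([ 15.762, 187.095]), array([0.605, 0.821, 0.088]))
(np.int32(196), array([397.684, 216.622]), array([ 0.516, -0.359,  0.088]))
(np.int32(173), array([335.89 , 229.052]), array([ 0.479, -0.171,  0.088]))
(array([-2.232, -0.702,  0.889]), array([-0.001, -0.001,  0.002]))
```

Knock-aside event: the third can now stands at (.516,-.359). The second has not moved, so I go for it.

Call:
servo_tool(plan=[[-0.75,-0.23,0,0,0,0,78],[-0.75,-0.23,0,0,0,0,78]])

```text
time: 11.15
tool_pos: [0.4959, 0.0629, 0.2289]
ee_rot: [-3.14, -0.001, 1.702]
wrist_force: [0.9, -0.6, 1.2]
width: 0.0778
finger_force: 0.0
```

Call:
servo_tool(plan=[[-0.75,-0.23,0,0,0,0,78],[-0.75,-0.23,0,0,0,0,78]])

```text
time: 11.32
tool_pos: [0.4822, -0.0164, 0.2293]
ee_rot: [-3.141, -0.001, 1.698]
wrist_force: [1.2, -0.5, 0.4]
width: 0.0782
finger_force: 0.0
```

Call:
servo_tool(plan=[[-0.73,-0.24,0.2,0,-0.5,0,80],[-0.73,-0.24,0.3,0,-0.5,0,80],[-0.73,-0.24,0.4,0,-0.5,0,80],[-0.73,-0.24,0.5,0,-0.5,0,80],[-0.73,-0.24,0.7,0,-0.5,0,80],[-0.73,-0.24,0.89,0,-0.5,0,80],[-0.73,-0.24,0.89,0,-0.5,0,80],[-0.73,-0.24,0.89,0,-0.5,0,80],[-0.73,-0.24,0.89,0,-0.5,0,80]])

```text
time: 12.07
tool_pos: [0.4682, -0.0897, 0.1402]
ee_rot: [-3.138, 0.784, 1.701]
wrist_force: [0.3, 0.3, 0.1]
width: 0.08
finger_force: 0.0
```

```bash
python3 look.py
python3 - <<'E'
from h import *
print("B tcp",rel([.479,-.173,.055],rpy(-45)))
E
```

```text
[ 0.194  0.002  1.827 -0.791  1.436  0.229] [ 0.468 -0.09   0.14 ] [-3.138  0.784  1.701]
(np.int32(74), array([ 1.014, 69.514]), array([0.994, 0.91 , 0.088]))
(np.int32(189), array([154.413, 185.317]), array([0.609, 0.372, 0.088]))
(np.int32(65), array([ 15.4  , 187.062]), array([0.605, 0.822, 0.088]))
(np.int32(182), array([397.121, 218.093]), array([ 0.512, -0.357,  0.088]))
(np.int32(274), array([200.354, 222.412]), array([0.498, 0.231, 0.088]))
(np.int32(172), array([335.907, 229.012]), array([ 0.479, -0.171,  0.088]))
B tcp (array([ 0.02 , -0.007,  1.204]), array([ 0.001, -0.001,  0.   ]))
```

Call:
servo_tool(plan=[[0.02,-0.01,0.4,0,0,0,80],[0.02,-0.01,0.7,0,0,0,80],[0.02,-0.01,1.0,0,0,0,80],[0.02,-0.01,1.0,0,0,0,80]])

```text
time: 12.45
tool_pos: [0.4743, -0.1616, 0.0669]
ee_rot: [-3.137, 0.784, 1.696]
wrist_force: [-1.8, -0.7, 0.2]
width: 0.0797
finger_force: 0.0
```

Call:
servo_tool(plan=[[0,0,0.2,0,0,0,80],[0,0,0.2,0,0,0,80],[0,0,0.2,0,0,0,30],[0,0,0.2,0,0,0,30],[0,0,0.2,0,0,0,30],[0,0,0.2,0,0,0,30],[0,0,0.2,0,0,0,30],[0,0,0.2,0,0,0,30]])

```text
time: 13.12
tool_pos: [0.4789, -0.1717, 0.056]
ee_rot: [3.14, 0.786, 1.699]
wrist_force: [-1.5, 1.9, 5.2]
width: 0.0534
finger_force: 30.0
```

Call:
servo_tool(plan=[[-0.2,0,-0.2,0,0,0,30],[-0.5,0,-0.5,0,0,0,30],[-0.8,0,-0.8,0,0,0,30],[-1,0,-1,0,0,0,30],[-1,0,-1,0,0,0,30]])

```text
time: 13.53
tool_pos: [0.4818, -0.1721, 0.2043]
ee_rot: [3.122, 0.788, 1.686]
wrist_force: [0.6, -0.4, -2.0]
width: 0.0535
finger_force: 30.0
```

Call:
servo_tool(plan=[[-0.3,0,-0.3,0,0,0,30],[-0.4,0,-0.4,0,0,0,30],[-0.4,0,-0.4,0,0.5,0,30],[-0.4,0,-0.4,0,0.5,0,30],[-0.4,0,-0.4,0,0.5,0,30],[-0.4,0,-0.4,0,0.5,0,30],[-0.4,0,-0.4,0,0.5,0,30],[-0.4,0,-0.4,0,0.5,0,30],[-0.4,0,-0.4,0,0.5,0,30],[-0.4,0,-0.4,0,0.5,0,30]])

```text
time: 14.37
tool_pos: [0.4784, -0.1748, 0.2512]
ee_rot: [-3.139, -0.001, 1.694]
wrist_force: [-0.9, -0.0, -2.1]
width: 0.054
finger_force: 30.0
```

Run:
```python
from h import *
print(robot.get_obs()["tool_pos"])
for n in [[.516,.0897],[.6255,.103]]: print(rel(n+[.25],rpy(0)))
```

```text
[ 0.478 -0.175  0.251]
(array([2.579, 0.698, 0.012]), array([-0.001, -0.   , -0.002]))
(array([2.577, 1.801, 0.01 ]), array([-0.001, -0.   , -0.002]))
```

Call:
servo_tool(plan=[[0.86,0.23,0,0,0,0,30],[0.86,0.23,0,0,0,0,30],[0.86,0.23,0,0,0,0,30]])

```text
time: 14.62
tool_pos: [0.4904, -0.0783, 0.2519]
ee_rot: [-3.141, -0.003, 1.705]
wrist_force: [-0.3, -0.3, -1.6]
width: 0.0538
finger_force: 30.0
```

Call:
servo_tool(plan=[[0.86,0.23,0,0,0,0,30],[0.86,0.23,0,0,0,0,30],[0.86,0.23,0,0,0,0,30]])

```text
time: 14.87
tool_pos: [0.5019, 0.0106, 0.252]
ee_rot: [3.141, -0.003, 1.707]
wrist_force: [-0.8, -0.2, -3.1]
width: 0.0534
finger_force: 30.0
```

Call:
servo_tool(plan=[[0.86,0.23,0,0,0.5,0,30],[0.86,0.23,0,0,0.5,0,30],[0.86,0.23,0,0,0.5,0,30],[0.86,0.23,0,0,0.5,0,30],[0.86,0.23,0,0,0.5,0,30],[0.86,0.23,0,0,0.5,0,30],[0.86,0.23,0,0,0.5,0,30],[0.86,0.23,0,0,0.5,0,30],[0.86,0.23,0,0,0.5,0,30]])

```text
time: 15.62
tool_pos: [0.5136, 0.0923, 0.2514]
ee_rot: [-3.138, -0.783, 1.696]
wrist_force: [-0.5, -0.1, -2.1]
width: 0.0537
finger_force: 30.0
```

Run:
```python
from h import *
print(robot.get_obs()["tool_pos"],robot.get_obs()["joint_positions"])
print(rel([.516,.0897,.058],rpy(45)))
im,c=snap("wrist","w4.png")
```

```text
[0.514 0.092 0.251] [-0.355  0.137  1.451  0.718  1.892 -0.366]
(array([-1.386,  0.025,  1.35 ]), array([-0.002,  0.001, -0.   ]))
```

View pics/w4.png

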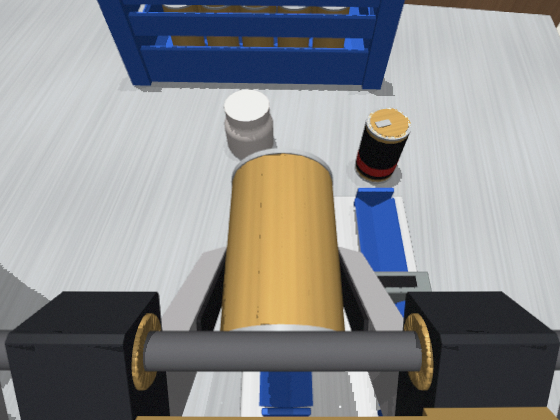

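The can is held square above the nest at (287,385), and the bystanders are untouched. Lowering.

Call:
servo_tool(plan=[[-0.3,0.01,0.3,0,0,0,30],[-0.6,0.02,0.6,0,0,0,30],[-0.8,0.02,0.8,0,0,0,30],[-1.0,0.02,0.97,0,0,0,30],[-1.0,0.02,0.97,0,0,0,30]])

```text
time: 16.08
tool_pos: [0.5131, 0.092, 0.1087]
ee_rot: [-3.129, -0.785, 1.693]
wrist_force: [-0.3, 0.4, -2.7]
width: 0.0534
finger_force: 30.0
```

Call:
servo_tool(plan=[[-0.1,0,0.1,0,0,0,30],[-0.2,0,0.2,0,0,0,30],[-0.26,0,0.26,0,0,0,30],[-0.3,0,0.3,0,0,0,30],[-0.33,0,0.33,0,0,0,30],[-0.37,0,0.37,0,0,0,30],[-0.38,0,0.38,0,0,0,30],[-0.39,0,0.39,0,0,0,30],[-0.39,0,0.39,0,0,0,30]])

```text
time: 16.83
tool_pos: [0.5161, 0.0907, 0.0584]
ee_rot: [3.141, -0.785, 1.699]
wrist_force: [-0.2, -0.2, -2.7]
width: 0.0536
finger_force: 30.0
```

Call:
servo_tool(plan=[[-0.02,0,0.02,0,0,0,30],[-0.03,0,0.03,0,0,0,30],[-0.04,0,0.04,0,0,0,30],[-0.04,0,0.04,0,0,0,30]])

```text
time: 17.17
tool_pos: [0.5167, 0.0908, 0.0545]
ee_rot: [3.139, -0.787, 1.701]
wrist_force: [-0.3, -1.6, 3.5]
width: 0.0537
finger_force: 30.0
```

Call:
servo_tool(plan=[[0,0,0,0,0,0,78],[0,0,0,0,0,0,78],[0,0,0,0,0,0,78],[0,0,0,0,0,0,78],[0,0,-0.3,0,0,0,78],[0,0,-0.6,0,0,0,78],[0,0,-0.9,0,0,0,78],[0,0,-0.9,0,0,0,78]])

```text
time: 17.83
tool_pos: [0.5272, 0.0243, 0.1202]
ee_rot: [3.131, -0.781, 1.704]
wrist_force: [1.3, 1.0, 1.0]
width: 0.0779
finger_force: 0.0
```

Call:
servo_tool(plan=[[0.4,0,-0.4,0,-0.1,0,78],[0.7,0,-0.9,0,-0.2,0,78],[0.7,0,-0.9,0,-0.5,0,78],[0.7,0,-0.9,0,-0.5,0,78],[0.7,0,-0.9,0,-0.5,0,78],[0.7,0,-0.9,0,-0.5,0,78],[0.7,0,-0.9,0,-0.5,0,78],[0.7,0,-0.9,0,-0.5,0,78],[0.7,0,-0.9,0,-0.5,0,78]])

```text
time: 18.58
tool_pos: [0.5254, 0.015, 0.2285]
ee_rot: [-3.14, -0.001, 1.702]
wrist_force: [-0.4, 0.1, -0.0]
width: 0.0781
finger_force: 0.0
```

```bash
python3 look.py
python3 - <<'E'
from h import *
print(rel([.505,-.275,.16],rpy(0)))
E
```

```text
[-0.08   0.033  1.416  0.001  1.694 -0.211] [0.525 0.015 0.229] [-3.14  -0.001  1.702]
(np.int32(72), array([ 1.   , 69.319]), array([0.995, 0.91 , 0.088]))
(np.int32(190), array([154.453, 185.316]), array([0.609, 0.372, 0.088]))
(np.int32(61), array([ 16.148, 187.131]), array([0.605, 0.819, 0.088]))
(np.int32(217), array([398.442, 215.848]), array([ 0.519, -0.361,  0.088]))
(np.int32(272), array([201.085, 222.463]), array([0.498, 0.229, 0.088]))
(array([-2.841, -0.575,  0.682]), array([-0.001, -0.001,  0.002]))
```

Call:
servo_tool(plan=[[-0.95,-0.19,0,0,0,0,78],[-0.95,-0.19,0,0,0,0,78],[-0.95,-0.19,0,0,0,0,78]])

```text
time: 18.88
tool_pos: [0.5185, -0.0879, 0.2283]
ee_rot: [-3.139, 0.001, 1.694]
wrist_force: [0.1, 1.6, -0.4]
width: 0.0781
finger_force: 0.0
```

Call:
servo_tool(plan=[[-0.95,-0.19,0,0,0,0,78],[-0.95,-0.19,0,0,0,0,78],[-0.95,-0.19,0,0,0,0,78]])

```text
time: 19.13
tool_pos: [0.5113, -0.1855, 0.2281]
ee_rot: [-3.139, 0.001, 1.692]
wrist_force: [0.2, 0.4, 0.8]
width: 0.0779
finger_force: 0.0
```

Call:
servo_tool(plan=[[-0.94,-0.19,0.2,0,-0.5,0,80],[-0.94,-0.19,0.3,0,-0.5,0,80],[-0.94,-0.19,0.4,0,-0.5,0,80],[-0.94,-0.19,0.5,0,-0.5,0,80],[-0.94,-0.19,0.6,0,-0.5,0,80],[-0.94,-0.19,0.68,0,-0.5,0,80],[-0.94,-0.19,0.68,0,-0.5,0,80],[-0.94,-0.19,0.68,0,-0.5,0,80],[-0.94,-0.19,0.68,0,-0.5,0,80]])

```text
time: 19.88
tool_pos: [0.5054, -0.2753, 0.1604]
ee_rot: [-3.139, 0.783, 1.701]
wrist_force: [0.2, -0.3, 0.3]
width: 0.0803
finger_force: 0.0
```

```bash
python3 look.py
python3 - <<'E'
from h import *
im,c=snap("wrist","w5.png")
print(w2px(c,[[.516,-.359,.088],[.519,-.361,.088]]))
E
```

```text
[-0.206  0.016  1.769 -0.803  1.185 -0.085] [ 0.505 -0.275  0.16 ] [-3.139  0.783  1.701]
(np.int32(74), array([ 1.014, 69.514]), array([0.994, 0.91 , 0.088]))
(np.int32(189), array([154.413, 185.317]), array([0.609, 0.372, 0.088]))
(np.int32(64), array([ 15.625, 187.078]), array([0.605, 0.821, 0.088]))
(np.int32(194), array([397.608, 216.603]), array([ 0.517, -0.359,  0.088]))
(np.int32(293), array([243.778, 217.065]), array([0.514, 0.102, 0.088]))
(np.int32(289), array([201.073, 222.561]), array([0.498, 0.229, 0.088]))
[[280.591 228.086]
 [284.138 229.582]]
```

View pics/w5.png

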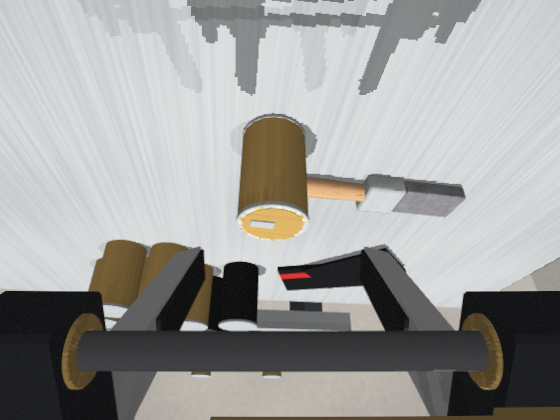

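The can's top is at (273,223), about 7 px from the prediction. I'll also check what the brown things at (110-200,250-330) are.

Run:
```python
from h import *
c=cam("wrist")
p=px2w(c,(273,223),.088); print(p, "tcp", rel([p[0],p[1]-.001,.055],rpy(-45)))
for q in [(120,312),(240,325),(300,275)]: print(px2w(c,q,.088),px2w(c,q,-.5))
im=cv2.imread("pics/topL.png"); cv2.imwrite("pics/tL.png",im)
```

```text
[ 0.51  -0.354  0.088] tcp (array([ 0.206, -0.066,  1.318]), array([ 0.001, -0.   , -0.   ]))
[ 0.34  -0.605  0.088] [-0.277 -2.682 -0.5  ]
[ 0.494 -0.649  0.088] [ 0.53  -2.912 -0.5  ]
[ 0.547 -0.453  0.088] [ 0.808 -1.889 -0.5  ]
```

View pics/tL.png

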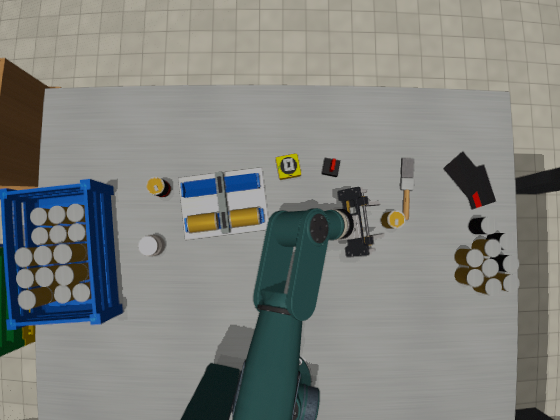

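Two cans lie in their nests. The brown-sided ones at the right are a white-topped scenery cluster. The third can is at (.510,-.354), so I go in.

Call:
servo_tool(plan=[[0.2,-0.06,0.2,0,0,0,80],[0.2,-0.06,0.5,0,0,0,80],[0.2,-0.06,0.8,0,0,0,80],[0.2,-0.06,1.0,0,0,0,80],[0.2,-0.06,1.0,0,0,0,80]])

```text
time: 20.4
tool_pos: [0.5053, -0.3349, 0.0744]
ee_rot: [-3.138, 0.783, 1.697]
wrist_force: [-1.1, -1.2, -0.6]
width: 0.0804
finger_force: 0.0
```

Call:
servo_tool(plan=[[0,0,0.2,0,0,0,80],[0,0,0.31,0,0,0,80],[0,0,0.31,0,0,0,80],[0,0,0.31,0,0,0,30],[0,0,0.31,0,0,0,30],[0,0,0.31,0,0,0,30],[0,0,0.31,0,0,0,30],[0,0,0.31,0,0,0,30],[0,0,0.31,0,0,0,30]])

```text
time: 21.15
tool_pos: [0.5103, -0.3537, 0.0558]
ee_rot: [3.141, 0.786, 1.699]
wrist_force: [-1.2, 2.8, 4.3]
width: 0.0533
finger_force: 30.0
```

Call:
servo_tool(plan=[[-0.2,0,-0.2,0,0,0,30],[-0.5,0,-0.5,0,0,0,30],[-0.8,0,-0.8,0,0,0,30],[-1,0,-1,0,0,0,30],[-1,0,-1,0,0,0,30]])

```text
time: 21.57
tool_pos: [0.5135, -0.3552, 0.2064]
ee_rot: [3.123, 0.794, 1.687]
wrist_force: [1.1, -1.5, -0.4]
width: 0.0532
finger_force: 30.0
```

Call:
servo_tool(plan=[[-0.3,0,-0.3,0,0,0,30],[-0.4,0,-0.4,0,0,0,30],[-0.4,0,-0.4,0,0.5,0,30],[-0.4,0,-0.4,0,0.5,0,30],[-0.4,0,-0.4,0,0.5,0,30],[-0.4,0,-0.4,0,0.5,0,30],[-0.4,0,-0.4,0,0.5,0,30],[-0.4,0,-0.4,0,0.5,0,30],[-0.4,0,-0.4,0,0.5,0,30],[-0.4,0,-0.4,0,0.5,0,30]])

```text
time: 22.4
tool_pos: [0.5096, -0.357, 0.2505]
ee_rot: [-3.139, -0.001, 1.695]
wrist_force: [-0.1, 0.4, -1.8]
width: 0.0536
finger_force: 30.0
```

Run:
```python
from h import *
print(robot.get_obs()["tool_pos"])
for n in [[.6255,.103]]: print(rel(n+[.25],rpy(0)))
```

```text
[ 0.51  -0.357  0.251]
(array([4.422, 1.717, 0.007]), array([-0.001, -0.001, -0.001]))
```

Call:
servo_tool(plan=[[0.88,0.34,0,0,0,0,30],[0.88,0.34,0,0,0,0,30],[0.88,0.34,0,0,0,0,30]])

```text
time: 22.65
tool_pos: [0.5335, -0.2572, 0.2523]
ee_rot: [3.141, -0.002, 1.703]
wrist_force: [-0.0, 0.3, -2.0]
width: 0.0537
finger_force: 30.0
```

Call:
servo_tool(plan=[[0.88,0.34,0,0,0,0,30],[0.88,0.34,0,0,0,0,30],[0.88,0.34,0,0,0,0,30]])

```text
time: 22.9
tool_pos: [0.5557, -0.1647, 0.2526]
ee_rot: [3.14, -0.002, 1.705]
wrist_force: [-0.5, -0.1, -1.6]
width: 0.0534
finger_force: 30.0
```

Call:
servo_tool(plan=[[0.88,0.34,0,0,0,0,30],[0.88,0.34,0,0,0,0,30],[0.88,0.34,0,0,0,0,30]])

```text
time: 23.15
tool_pos: [0.5779, -0.0734, 0.2525]
ee_rot: [3.14, -0.002, 1.705]
wrist_force: [-0.7, -0.2, -1.5]
width: 0.0537
finger_force: 30.0
```

Call:
servo_tool(plan=[[0.88,0.34,0,0,0,0,30],[0.88,0.34,0,0,0,0,30],[0.88,0.34,0,0,0,0,30]])

```text
time: 23.4
tool_pos: [0.6001, 0.0179, 0.2522]
ee_rot: [3.141, -0.002, 1.705]
wrist_force: [-1.1, -0.2, -1.3]
width: 0.0534
finger_force: 30.0
```

Call:
servo_tool(plan=[[0.88,0.34,0,0,0.5,0,30],[0.88,0.34,0,0,0.5,0,30],[0.88,0.34,0,0,0.5,0,30],[0.88,0.34,0,0,0.5,0,30],[0.88,0.34,0,0,0.5,0,30],[0.88,0.34,0,0,0.5,0,30],[0.88,0.34,0,0,0.5,0,30],[0.88,0.34,0,0,0.5,0,30],[0.88,0.34,0,0,0.5,0,30]])

```text
time: 24.15
tool_pos: [0.6222, 0.1032, 0.2515]
ee_rot: [-3.139, -0.783, 1.696]
wrist_force: [0.4, 0.1, -1.4]
width: 0.0531
finger_force: 30.0
```

Run:
```python
from h import *
print(robot.get_obs()["tool_pos"],robot.get_obs()["joint_positions"])
print(rel([.6255,.103,.058],rpy(45)))
im,c=snap("wrist","w6.png")
```

```text
[0.622 0.103 0.251] [-0.282  0.364  1.174  0.747  1.881 -0.274]
(array([-1.37 ,  0.036,  1.366]), array([-0.001,  0.001, -0.   ]))
```

View pics/w6.png

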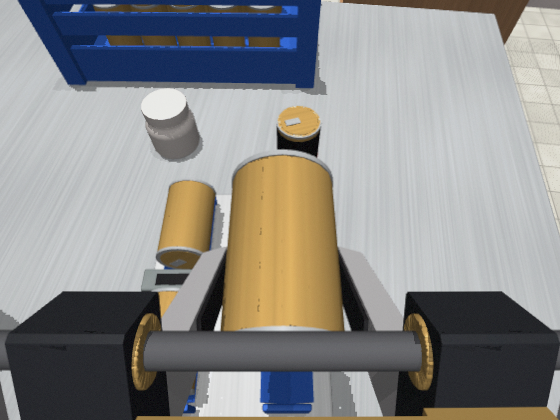

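The nest is below at (287,385), and the can in nest 2 sits well. Lowering.

Call:
servo_tool(plan=[[-0.3,0.01,0.3,0,0,0,30],[-0.6,0.02,0.6,0,0,0,30],[-0.8,0.03,0.8,0,0,0,30],[-1.0,0.03,1.0,0,0,0,30],[-1.0,0.03,1.0,0,0,0,30]])

```text
time: 24.62
tool_pos: [0.622, 0.1059, 0.1054]
ee_rot: [-3.128, -0.785, 1.692]
wrist_force: [-1.2, 1.2, -3.2]
width: 0.0537
finger_force: 30.0
```

Call:
servo_tool(plan=[[-0.1,0,0.1,0,0,0,30],[-0.2,0,0.2,0,0,0,30],[-0.26,0,0.26,0,0,0,30],[-0.3,0,0.3,0,0,0,30],[-0.33,0,0.33,0,0,0,30],[-0.36,0,0.36,0,0,0,30],[-0.38,0,0.38,0,0,0,30],[-0.38,0,0.38,0,0,0,30]])

```text
time: 25.28
tool_pos: [0.6251, 0.1045, 0.0572]
ee_rot: [-3.141, -0.785, 1.699]
wrist_force: [-0.4, 0.4, -2.6]
width: 0.0539
finger_force: 30.0
```

Call:
servo_tool(plan=[[-0.01,0,0.01,0,0,0,30],[-0.02,0,0.02,0,0,0,30],[-0.02,0,0.02,0,0,0,30]])

```text
time: 25.53
tool_pos: [0.6258, 0.1046, 0.0555]
ee_rot: [3.139, -0.786, 1.701]
wrist_force: [0.6, 0.5, -0.5]
width: 0.0535
finger_force: 30.0
```

Call:
servo_tool(plan=[[-0.01,0,0.01,0,0,0,30],[-0.02,0,0.02,0,0,0,30],[-0.02,0,0.02,0,0,0,30]])

```text
time: 25.78
tool_pos: [0.6259, 0.1046, 0.0554]
ee_rot: [3.137, -0.788, 1.703]
wrist_force: [-1.5, -1.8, 9.6]
width: 0.0534
finger_force: 30.0
```

Call:
servo_tool(plan=[[0,0,0,0,0,0,76],[0,0,0,0,0,0,76],[0,0,0,0,0,0,76],[0,0,0,0,0,0,76],[0,0,-0.3,0,0,0,76],[0,0,-0.6,0,0,0,76],[0,0,-0.9,0,0,0,76],[0,0,-0.9,0,0,0,76]])

```text
time: 26.45
tool_pos: [0.6362, 0.0378, 0.1199]
ee_rot: [3.13, -0.781, 1.704]
wrist_force: [1.3, -0.8, 1.0]
width: 0.0762
finger_force: 0.0
```

Call:
servo_tool(plan=[[0.4,0,-0.4,0,-0.1,0,50],[0.7,0,-0.9,0,-0.2,0,50],[0.7,0,-0.9,0,-0.5,0,50],[0.7,0,-0.9,0,-0.5,0,50],[0.7,0,-0.9,0,-0.5,0,50],[0.7,0,-0.9,0,-0.5,0,50],[0.7,0,-0.9,0,-0.5,0,50],[0.7,0,-0.9,0,-0.5,0,50],[0.7,0,-0.9,0,-0.5,0,50]])

```text
time: 27.2
tool_pos: [0.6345, 0.029, 0.2275]
ee_rot: [-3.14, -0.001, 1.702]
wrist_force: [0.4, 0.9, 0.2]
width: 0.0498
finger_force: 0.0
```

Run:
```python
from h import *
o=robot.get_obs(); print(o["tool_pos"],o["joint_positions"])
im,c=snap("wrist","w7.png")
```

```text
[0.635 0.029 0.227] [-0.044  0.28   1.137  0.001  1.726 -0.175]
```

View pics/w7.png

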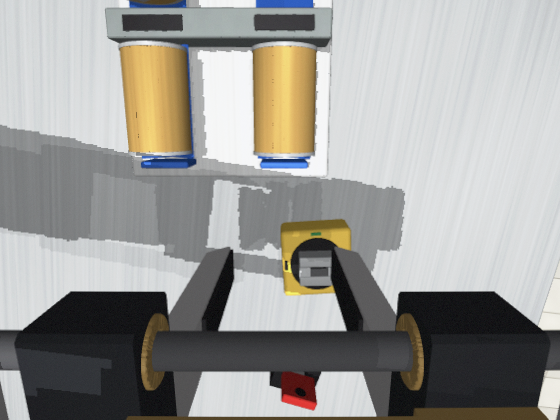

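Both near cans lie between the bar and their end stops. The switch is at (315,265) and the red key at (298,390). Moving above the key.

Call:
servo_tool(plan=[[-1,0.08,0,0,0,0,40],[-1,0.08,0,0,0,0,40],[-1,0.08,0,0,0,0,40]])

```text
time: 27.5
tool_pos: [0.6559, -0.0763, 0.227]
ee_rot: [-3.139, 0.001, 1.694]
wrist_force: [-0.8, -0.1, 0.8]
width: 0.0399
finger_force: 0.0
```

Call:
servo_tool(plan=[[-1,0.08,0.3,0,0,-0.796,40],[-1,0.08,0.3,0,0,-0.796,40],[-1,0.08,0.3,0,0,-0.796,40],[-1,0.08,0.3,0,0,-0.796,40],[-1,0.08,0.3,0,0,-0.796,40],[-1,0.08,0.3,0,0,-0.796,40],[-1,0.08,0.3,0,0,-0.796,40],[-1,0.08,0.3,0,0,-0.796,40],[-1,0.08,0.3,0,0,-0.796,40],[-1,0.08,0.3,0,0,-0.796,40],[-1,0.08,0.3,0,0,-0.796,40],[-1,0.08,0.3,0,0,-0.796,40]])

```text
time: 28.5
tool_pos: [0.6762, -0.1698, 0.1978]
ee_rot: [3.141, -0.001, 2.945]
wrist_force: [0.2, -0.2, 0.2]
width: 0.0399
finger_force: 0.0
```

Run:
```python
from h import *
o=robot.get_obs(); print(o["tool_pos"],o["ee_rot"],o["joint_positions"])
im,c=snap("wrist","w8.png")
print(w2px(c,[[.675,-.168,.076],[.675,-.168,.03]]))
h=cv2.cvtColor(im,cv2.COLOR_RGB2HSV); m=(((h[...,0]<8)|(h[...,0]>172))&(h[...,1]>150)&(h[...,2]>90)).astype(np.uint8)
n,l,st,ct=cv2.connectedComponentsWithStats(m); i=1+np.argmax(st[1:,4]); print(st[i],ct[i])
```

```text
[ 0.676 -0.17   0.198] [ 3.141 -0.001  2.945] [-0.328  0.428  1.002  0.001  1.713 -1.701]
[[283.552 213.259]
 [283.313 201.379]]
[279 186  13  51 586] [285.404 211.027]
```

View pics/w8.png

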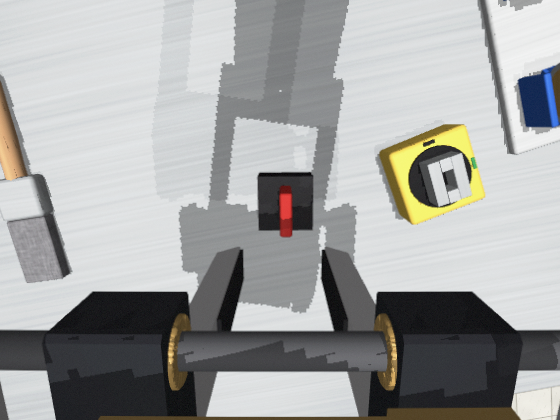

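The key is upright at (285,211) and square with the jaws, which centre on 282. I take a close crop of the switch for the slot's position and angle.

Run:
```python
from h import *
c=cam("wrist")
p=px2w(c,(285.5,187),.076);q=px2w(c,(285.5,236),.076);print("key ends",p,q,rel((p+q)/2,rpy(0,np.radians(168.7))))
im=cv2.imread("pics/w8.png")[115:235,370:500]; cv2.imwrite("pics/w8c.png",cv2.resize(im,(650,600),interpolation=cv2.INTER_CUBIC))
```

```text
key ends [ 0.655 -0.162  0.076] [ 0.694 -0.17   0.076] (array([0.025, 0.03 , 1.219]), array([ 0.   , -0.001,  0.001]))
```

View pics/w8c.png

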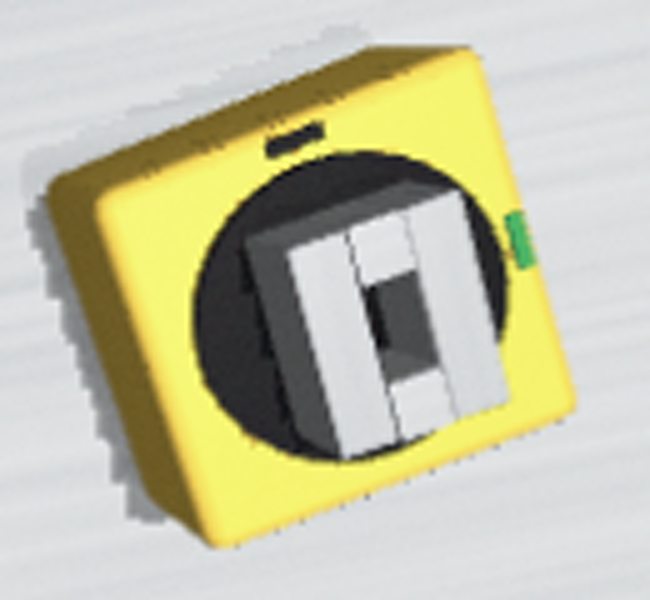

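Run:
```python
from h import *
c=cam("wrist"); f=lambda p:(p[0]/5+370,p[1]/5+115)
def fit(pts,z):
    P=np.array([px2w(c,f(p),z)[:2] for p in pts]); l=(P[3]-P[0]+P[2]-P[1])/2; s=(P[1]-P[0]+P[2]-P[3])/2
    print(P.mean(0),"long",np.linalg.norm(l),np.degrees(np.arctan2(l[1],l[0])),"short",np.linalg.norm(s),np.degrees(np.arctan2(s[1],s[0]))+90)
fit([(287,248),(462,190),(508,403),(340,458)],.062)
fit([(362,287),(414,270),(441,376),(390,393)],.062)
fit([(92,198),(482,42),(580,410),(213,552)],.04)
```

```text
[ 0.678 -0.031] long 0.036361683757985076 7.650126892580329 short 0.028456660965050652 187.680227475328
[ 0.679 -0.031] long 0.018399199229670753 8.949532360880989 short 0.008553869184079575 187.73470721076546
[ 0.677 -0.032] long 0.06761460301049715 10.799897690091518 short 0.06839545917514027 191.0542753888094
```

Call:
servo_tool(plan=[[0.02,0.03,0.3,0,0,0,40],[0.02,0.03,0.6,0,0,0,40],[0.02,0.03,0.9,0,0,0,40],[0.02,0.03,0.9,0,0,0,40]])

```text
time: 28.88
tool_pos: [0.6709, -0.1643, 0.1]
ee_rot: [3.139, -0.015, 2.947]
wrist_force: [-1.5, 0.1, -1.9]
width: 0.04
finger_force: 0.0
```

Call:
servo_tool(plan=[[0,0,0.2,0,0,0,40],[0,0,0.4,0,0,0,40],[0,0,0.49,0,0,0,40],[0,0,0.49,0,0,0,40],[0,0,0.49,0,0,0,0],[0,0,0.49,0,0,0,0],[0,0,0.49,0,0,0,0],[0,0,0.49,0,0,0,0],[0,0,0.49,0,0,0,0],[0,0,0.49,0,0,0,0]])

```text
time: 29.72
tool_pos: [0.6758, -0.1657, 0.061]
ee_rot: [-3.141, 0.002, 2.95]
wrist_force: [1.0, -1.5, 2.5]
width: 0.0098
finger_force: 30.0
```

Call:
servo_tool(plan=[[0,0,-0.1,0,0,0,0],[0,0,-0.3,0,0,0,0],[0,0,-0.6,0,0,0,0],[0,0,-0.9,0,0,0,0],[0,0,-0.9,0,0,0,0]])

```text
time: 30.13
tool_pos: [0.6784, -0.1666, 0.159]
ee_rot: [-3.14, 0.014, 2.95]
wrist_force: [0.2, -0.7, 1.7]
width: 0.0094
finger_force: 30.0
```

Call:
servo_tool(plan=[[0.12,0.67,0,0,0,0,0],[0.12,0.67,0,0,0,0,0],[0.12,0.67,0,0,0,0,0]])

```text
time: 30.38
tool_pos: [0.6762, -0.0921, 0.15]
ee_rot: [3.139, -0.0, 2.955]
wrist_force: [0.9, -0.2, -0.4]
width: 0.0099
finger_force: 30.0
```

Call:
servo_tool(plan=[[0.12,0.66,0,0,0,-0.211,0],[0.12,0.66,0,0,0,-0.211,0],[0.12,0.66,0,0,0,-0.211,0],[0.12,0.66,0,0,0,-0.211,0],[0.12,0.66,0,0,0,-0.211,0],[0.12,0.66,0,0,0,-0.211,0]])

```text
time: 30.88
tool_pos: [0.6769, -0.0314, 0.1495]
ee_rot: [-3.141, -0.001, -3.005]
wrist_force: [-0.1, 0.4, -0.1]
width: 0.0096
finger_force: 30.0
```

Run:
```python
from h import *
o=robot.get_obs(); print(o["tool_pos"],o["ee_rot"],o["width"],rel([.678,-.031,.13],rpy(0,np.radians(187.8))))
im,c=snap("wrist","w9.png"); print(w2px(c,[[.678,-.031,.062]]))
cv2.imwrite("pics/w9c.png",cv2.resize(im[90:320,150:420,::-1],(704,600),interpolation=cv2.INTER_CUBIC))
```

```text
[ 0.677 -0.031  0.149] [-3.141 -0.001 -3.005] 0.009605572852606417 (array([-0.011,  0.003,  0.195]), array([-0., -0.,  0.]))
[[282.226 228.357]]
```

View pics/w9c.png

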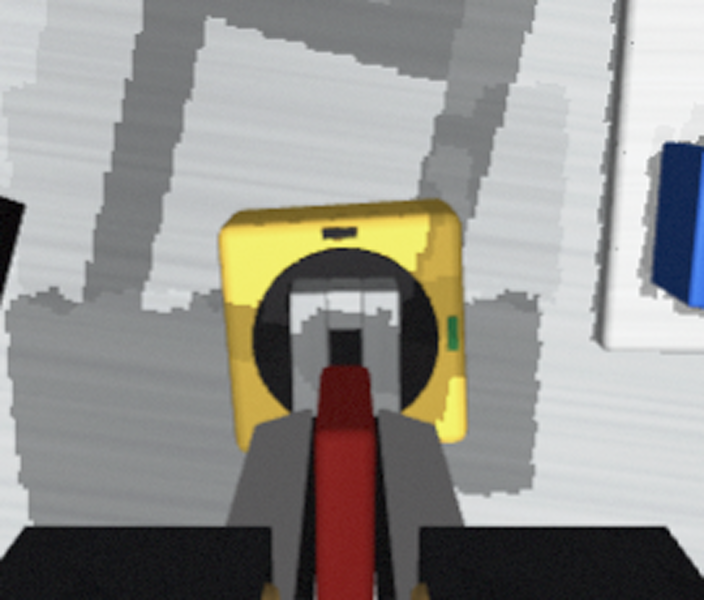

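The key is lined up over the slot: both centre on column 345, and the slot's far edge is at row 329 against an expected 328. Inserting slowly.

Call:
servo_tool(plan=[[-0.01,0,0.2,0,0,0,0],[-0.01,0,0.33,0,0,0,0],[-0.01,0,0.36,0,0,0,0],[-0.01,0,0.4,0,0,0,0],[-0.01,0,0.43,0,0,0,0],[-0.01,0,0.43,0,0,0,0]])

```text
time: 31.43
tool_pos: [0.6775, -0.0305, 0.1061]
ee_rot: [3.141, -0.002, -3.003]
wrist_force: [-1.2, -0.2, -0.2]
width: 0.01
finger_force: 30.0
```

No force with the tip 7 mm in. Continuing.

Call:
servo_tool(plan=[[0,0,0.03,0,0,0,0],[0,0,0.06,0,0,0,0],[0,0,0.09,0,0,0,0],[0,0,0.11,0,0,0,0],[0,0,0.13,0,0,0,0],[0,0,0.13,0,0,0,0]])

```text
time: 31.93
tool_pos: [0.6775, -0.0303, 0.093]
ee_rot: [3.142, -0.001, -3.002]
wrist_force: [-3.9, -0.0, -0.4]
width: 0.0097
finger_force: 30.0
```

Call:
servo_tool(plan=[[0.01,0,0.01,0,0,0,0],[0.01,0,0.02,0,0,0,0],[0.01,0,0.02,0,0,0,0]])

```text
time: 32.18
tool_pos: [0.6774, -0.0303, 0.0929]
ee_rot: [-3.141, 0.001, -3.002]
wrist_force: [-3.8, 1.3, 4.4]
width: 0.0097
finger_force: 30.0
```

The key is at the floor of the slot. Turning clockwise, which is + about tool z.

Call:
servo_tool(plan=[[0,0,-0.01,0,0,0.075,0],[0,0,-0.01,0,0,0.15,0],[0,0,-0.01,0,0,0.225,0],[0,0,-0.01,0,0,0.3,0],[0,0,-0.01,0,0,0.375,0],[0,0,-0.01,0,0,0.45,0],[0,0,-0.01,0,0,0.525,0],[0,0,-0.01,0,0,0.6,0],[0,0,-0.01,0,0,0.675,0],[0,0,-0.01,0,0,0.75,0],[0,0,-0.01,0,0,0.825,0],[0,0,-0.01,0,0,0.88,0]])

```text
time: 33.18
tool_pos: [0.6776, -0.0308, 0.093]
ee_rot: [3.14, 0.001, 1.893]
wrist_force: [-2.0, -1.5, 1.8]
width: 0.0101
finger_force: 30.0
```

Run:
```python
from h import *
o=robot.get_obs(); print(o["tool_pos"],o["ee_rot"],o["wrist_force"],o["wrist_torque"],o["joint_positions"])
```

```text
[ 0.678 -0.031  0.093] [3.14  0.001 1.893] [-2.03  -1.527  1.755] [-0.274  0.461  0.081] [-0.129  0.422  1.219 -0.001  1.499 -0.451]
```

Call:
servo_tool(plan=[[0,0,0,0,0,0.04,0],[0,0,0,0,0,0.08,0],[0,0,0,0,0,0.11,0],[0,0,0,0,0,0.11,0],[0,0,0,0,0,0.11,0]])

```text
time: 33.6
tool_pos: [0.6776, -0.0308, 0.0929]
ee_rot: [3.14, 0.001, 1.727]
wrist_force: [-1.3, -2.6, 0.7]
width: 0.0095
finger_force: 30.0
```

Run:
```python
from h import *
o=robot.get_obs(); print(o["tool_pos"],o["ee_rot"],o["wrist_force"],o["wrist_torque"])
```

```text
[ 0.678 -0.031  0.093] [3.14  0.001 1.727] [-1.281 -2.647  0.681] [-0.404  0.315  0.036]
```

Call:
servo_tool(plan=[[0,0,0,0,0,0.03,0],[0,0,0,0,0,0.06,0],[0,0,0,0,0,0.06,0],[0,0,0,0,0,0.06,0]])

```text
time: 33.93
tool_pos: [0.6776, -0.0308, 0.0929]
ee_rot: [3.14, 0.001, 1.633]
wrist_force: [-0.7, -0.1, 1.6]
width: 0.0096
finger_force: 30.0
```

Run:
```python
from h import *
o=robot.get_obs(); print(o["tool_pos"],o["ee_rot"],o["wrist_force"],o["wrist_torque"])
```

```text
[ 0.678 -0.031  0.093] [3.14  0.001 1.633] [-0.695 -0.103  1.578] [-0.543  0.128  0.079]
```

Call:
servo_tool(plan=[[0,0,0,0,0,0,40],[0,0,0,0,0,0,40],[0,0,0,0,0,0,40],[0,0,-0.2,0,0,0,40],[0,0,-0.5,0,0,0,40],[0,0,-0.8,0,0,0,40],[0,0,-1,0,0,0,40],[0,0,-1,0,0,0,40],[0,0,-1,0,0,0,40]])

```text
time: 34.68
tool_pos: [0.6779, -0.0301, 0.1942]
ee_rot: [3.138, 0.0, 1.632]
wrist_force: [0.2, 0.4, -1.2]
width: 0.0397
finger_force: 0.0
```

Run:
```python
from h import *
o=robot.get_obs(); print(o["tool_pos"],o["ee_rot"],o["width"])
im,c=snap("wrist","w10.png"); t,_=snap("top","t10.png")
a=cv2.resize(im[60:330,150:420,::-1],(400,400),interpolation=cv2.INTER_CUBIC)
b=cv2.resize(t[140:260,170:310,::-1],(400,400),interpolation=cv2.INTER_CUBIC)
cv2.imwrite("pics/w10c.png",np.hstack([a,b]))
```

```text
[ 0.678 -0.03   0.194] [3.138 0.    1.632] 0.03966389914571871
```

View pics/w10c.png

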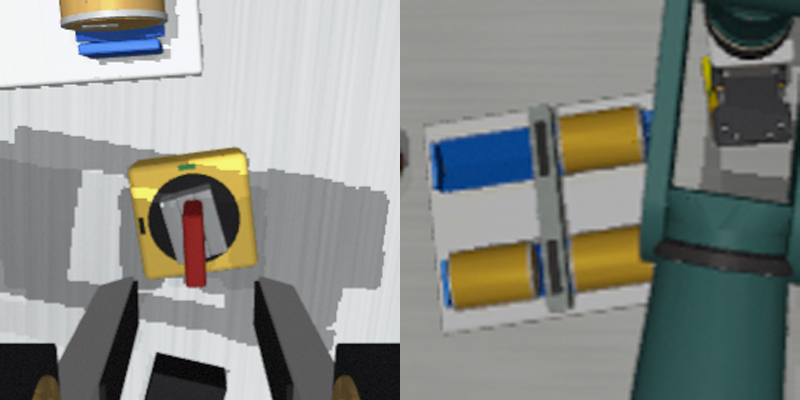

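The rotor block is turned well round, the key stands upright in the slot, and all three cans are nested. A numeric check of key height and rotor angle follows.

```bash
python3 - <<'E'
from h import *
c=cam("wrist"); k=270/400; f=lambda p:(p[0]*k+150,p[1]*k+60)
d=np.array([np.cos(np.radians(93.5)),np.sin(np.radians(93.5))])*.018
for z in (.108,.118,.066,.076): print(z,[(w2px(c,[.678+s*d[0],-.031+s*d[1],z])[0]-[150,60])/k for s in (1,-1)])
a,b=px2w(c,f((160,203)),.062),px2w(c,f((180,261)),.062); print(np.degrees(np.arctan2(*(a-b)[1::-1])))
E
python3 - <<'E'
import cv2
im=cv2.imread("pics/w10.png")[140:270,220:340]; cv2.imwrite("pics/w10d.png",cv2.resize(im,(554,600),interpolation=cv2.INTER_CUBIC))
E
```

```text
0.108 [array([198.999, 214.914]), array([198.86 , 289.929])]
0.118 [array([199.079, 219.797]), array([198.931, 297.565])]
0.066 [array([198.724, 197.973]), array([198.613, 263.263])]
0.076 [array([198.783, 201.56 ]), array([198.666, 268.932])]
111.43896721228015
```

View pics/w10d.png

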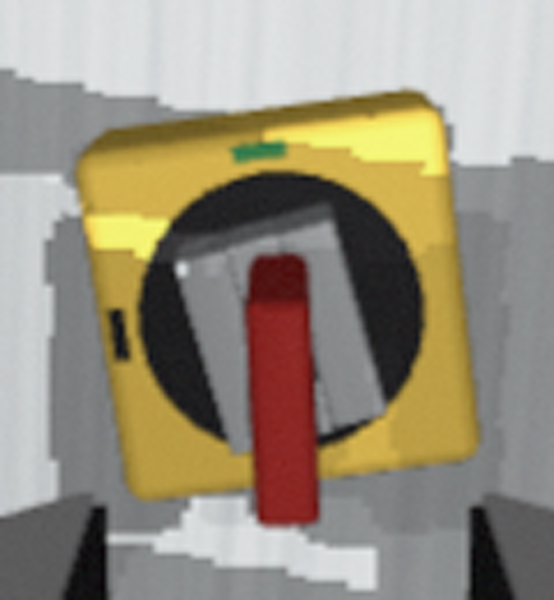

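The rotor edges lean about 16° in this view, which puts the rotor near 1.42 rad, at its stop. The key's top edge is where a fully seated key should be. Handing in.

```bash
python3 -c "
from bench import robot
print(robot.close_job())"
```

```text
the job is handed in; nothing more can be done
None
```

The job is handed in, though the judge returned no verdict: all three gold cans present lie in nests, and the red key is fully home in the switch and turned clockwise to about 1.42 rad by the camera (stop 1.45).

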